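# Empty the carton dispenser's catch tray and restart it with its two-stage key

## Task

The carton dispenser has stopped with finished cartons under the clear lid of its catch tray: open the lid, move every carton into the grey tote so that they lie flat in a single layer, and close the lid fully again. Then, with the lid closed, restart the machine with its two-stage key: press it to the first stop and hold it there for about a second without going past, then press it all the way down and let it come back up. Do not disturb the two bottles that stand nearby.

Things in the scene. Friction and masses are not known exactly. Their poses are not given: they have to be found in the camera images.
- dispenser: Fixed machine. Aluminium catch tray 146 (x) x 264 (y) mm, 5 mm walls 60 mm high, inner floor 5 mm above the worktop; at its -y end a white drive body 70 x 98 x 52 mm with the key on top. Origin: middle of the tray's underside, on the worktop; x to the hinge side, y along the tray away from the drive body. Up to 3 cartons lie side by side along y about 75 mm apart, long sides along x.
- lid (a joint): Angle of the tray's clear lid (rad): 0 closed, 1.9 fully open (leaning back past upright). It turns about the tray's far (+x) top edge; the hinge is stiff, so it stays at whatever angle it is left. About 2 to 4 N at the handle moves it. In some starts it stands slightly ajar.
- lid_handle (a point): Middle of the lid's handle: a round steel bar, diameter 10, length 100 mm, parallel to the dispenser's y, on two posts, its centre 40 mm above the lid's upper face. Closed, it lies 130 mm in front of the hinge line and 44 mm above it. The 4 mm lid panel reaches 142 mm from the hinge line, 12 mm past the bar. Turns with the lid.
- lid_hinge (a point): Middle of the lid's hinge line, which is parallel to the dispenser's y. Opening turns the lid about +y (its front edge goes up and back).
- key_top (a point): Centre of the top face of the two-stage key: a grey plastic cap of 31 mm diameter, 70 mm above the worktop when released. Moves down with the key. It is pressed straight down, with closed fingertips for instance.
- key_first (a joint): First stage of the key (m): 0 released, 0.006 at the first stop. It is soft: 1 N to start, 3.4 N at the stop.
- key_second (a joint): Second stage of the key (m): 0 until the first stop is overcome, 0.006 fully down (12 mm of total travel). Preloaded: it starts to give at 8 N and takes 11.6 N fully down, so 4 to 7 N holds the key at its first stop. The key springs back up when let go.
- tote: Grey plastic tote, open on top, loose, 0.8 kg, 165 (x) x 256 (y) mm, 60 mm high, walls and floor 4 mm thick (rim and grips stand out 5 mm all round). Origin: middle of its underside; y along its long side, z up. Three cartons fit side by side along its y, 73 mm apart, with their long sides along its x.
- carton_1: Finished carton, a closed cardboard box 48 (x) x 110 (y) x 46 (z) mm, 90 g, all alike; its lid does not come off. Origin: middle of its underside, y along its length, z up. Absent in some starts.
- carton_2: Finished carton, a closed cardboard box 48 (x) x 110 (y) x 46 (z) mm, 90 g, all alike; its lid does not come off. Origin: middle of its underside, y along its length, z up. Absent in some starts.
- carton_3: Finished carton, a closed cardboard box 48 (x) x 110 (y) x 46 (z) mm, 90 g, all alike; its lid does not come off. Origin: middle of its underside, y along its length, z up. Absent in some starts.
- bottle_blue_cap: White bottle with a blue cap, 56 mm in diameter, 120 mm high, standing to the right of the dispenser; a bystander. Origin: middle of its underside.
- bottle_amber: Brown bottle with a white cap, 50 mm in diameter, 105 mm high, standing behind the foam tube rack; a bystander. Origin: middle of its underside.

How it is judged:
By the outcome, as a careful person would: the job done as asked, in the order asked, and still so for the second after the job is handed in, with the robot touching nothing.
Of carton_1, carton_2, carton_3 only 2 to 3 are there at a start; the rules pass over those that are not, and their reading is None.
At some moment in a run one of tote may be knocked a few centimetres aside while the robot is not near it.
Once in a run the grip may slacken for a moment while it holds something.
It also fails if it takes over 208 s, if anything falls off the work surface, if the arm or the gripper's body presses on something with over 40 N, if the wrist force passes 120 N, or if a joint passes its speed limit or range.

## Robot

A 6-joint arm with a two-finger parallel gripper is mounted at the origin on a cart in front of the work surface, level with it; the furniture and walls round the work are solid. World frame = base frame: x ahead of the robot, y to its left, z up, the work surface at z = 0. Lengths are in m, angles in degrees, forces in N, time in s.
With the tool pointing down it reaches from about 0.275 to 0.75 m from the base axis. Payload 10.2 kg.
Tool frame: the origin (TCP) lies midway between the tips of the shut fingers; the grasp point (between the pads) lies 19 mm behind it (env.grip_point_offset is the distance from the TCP to the grasp point, in m); z points along the fingers, y is the line along which they close (so a half turn about z gives the same grasp; the last joint's range is limited). The gripper opens to 85 mm and grips with 20 to 120 N. Pads are 22 mm wide; open, the fingers measure 114 mm over their backs; the gripper's body (76 mm by 85 mm) begins 54 mm behind the grasp point. The pads swing forward as they close: fully open they stand 13 mm farther back than shut.
Start: joints at [-90.092, 17.928, 85.812, -0, 76.261, -12.8], TCP at [0.115, -0.512, 0.231] pointing down, gripper open.
Joint ranges: [-168.41, 168.41], [-55.51, 124.54], [10.69, 146.95], [-70.63, 250.63], [1, 178], [-165.06, 165.06]. Speed limits (degrees/s): [136.94, 136.94, 172.46, 180, 180, 180].

## Interface

Orientations are given as a 3x3 rotation matrix whose columns are the frame's x, y, z axes.
In Python, from rig import env gives the robot as it stands.
- The arm moves only by the shell command python3 drive.py [FORCE], which reads ROWS from standard input. ROWS is one flat JSON list of numbers that holds 1 to 8 rows one after another, with no inner brackets; each row has 7 numbers: the opening from 0.0 (shut) to 1.0 (fully open), then dx, dy, dz in shares of the most that a row can go, 1 being 62.5 mm, then a rotation vector rx, ry, rz in shares of 90 degrees (1.0 is 90 degrees); each row shifts and turns the commanded pose from where the row before left it, along the tool's axes as they then stand; what a row does not reach is not made up. A row lasts 1/8 s, in which the tool goes at most 0.0625 m and 10.7 degrees, less where a joint would pass 70% of its speed; a pose out of reach is approached as far as the arm can. The fingers move at their own pace and stop on an object; FORCE is the grip in N (left out, the last holds). Time passes only in rows, so rows that do not move let the fingers close. It prints the time, the measured TCP pose, the force, the opening and the grip force at its end. Shift and turn numbers lie between -1 and 1, and a call with a number outside is refused. Input that does not fit is refused with a message, and nothing moves.
- env.state(): the state, without advancing time (a new reading comes with each control period).
- env.snapshot(name): name is "scene" or "side" or "wrist"; returns the picture (384x512x3 uint8, red, green, blue); there is no depth.
- env.get_calibration(name): a dict with "intrinsics" (3x3 intrinsics, pixels), "view" (4x4, takes a point from world to camera coordinates). Camera axes: x right, y down, z forward; pixel columns grow to the right and rows downward; lengths in m; the calibration is good to about 2 mm. A picture is of the moment at which its call begins: read the wrist's pose just before it. get_calibration takes no time and is no camera call; for the wrist camera it gives the pose at the moment of the call.
- env.sign_off(): hands the job in; it is judged then, once.
The state is a dict: "t": time; "qpos": joint angles; "qvel": joint speeds; "joint_torque": joint torques, N m; "tcp_pos": TCP position; "orientation": TCP orientation; "wrist_force": force on the tool from outside, world axes, zero at the start; "ft_torque": the same for the moment, N m; "width": opening from 0.0 (shut) to 1.0 (fully open); "grasp_force": force on a finger pad.
Only numpy, scipy, OpenCV 4.12 (cv2) and the standard library are available. Lean on these libraries where they do the work, as an engineer would, in place of code of your own. Each camera call takes 0.05 s, during which the arm holds its last target. There are 200 camera calls.

## Working session

There is one attempt and no reset: what is moved stays moved. The work goes in short steps, Python scripts to look and compute and a shell command to move; the robot and the scene stay as the last step left them, time stands still between calls to the robot, and variables do not carry over. Pictures are saved under pics/ and viewed, at most 14 in all, crops included, and the job is handed in when it is done.

```bash
ls; mkdir -p pics
python3 - <<'E'
from rig import env
import cv2,numpy as np
for n in("scene","side"):
    cv2.imwrite(f"pics/{n}0.png",cv2.resize(env.snapshot(n)[:,:,::-1],(800,600),interpolation=cv2.INTER_CUBIC))
    c=env.get_calibration(n);print(n,np.round(c["intrinsics"],1).tolist(),np.round(c["view"],3).tolist())
s=env.state();print(s["t"],np.round(s["orientation"],3).tolist(),s["tcp_pos"],s["width"])
E
```

```text
drive.py
pics
rig.py
scene [[455.1, 0.0, 260.1], [0.0, 455.1, 192.2], [0.0, 0.0, 1.0]] [[0.734, -0.679, -0.005, -0.478], [-0.43, -0.459, -0.778, 0.259], [0.526, 0.573, -0.629, 1.246], [0.0, 0.0, 0.0, 1.0]]
side [[421.9, 0.0, 252.4], [0.0, 421.9, 184.8], [0.0, 0.0, 1.0]] [[0.868, -0.496, -0.005, -0.523], [-0.191, -0.327, -0.925, 0.147], [0.457, 0.805, -0.379, 1.05], [0.0, 0.0, 0.0, 1.0]]
0.1 [[0.975, 0.22, -0.0], [0.22, -0.975, 0.001], [0.0, -0.001, -1.0]] [ 0.1154979  -0.51189694  0.23079985] 0.998366133388127
```

View pics/scene0.png

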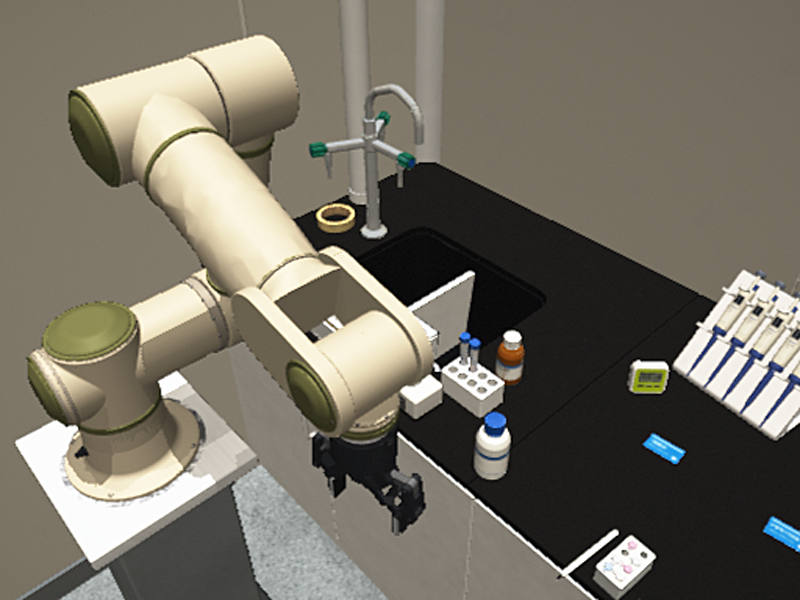

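View pics/side0.png

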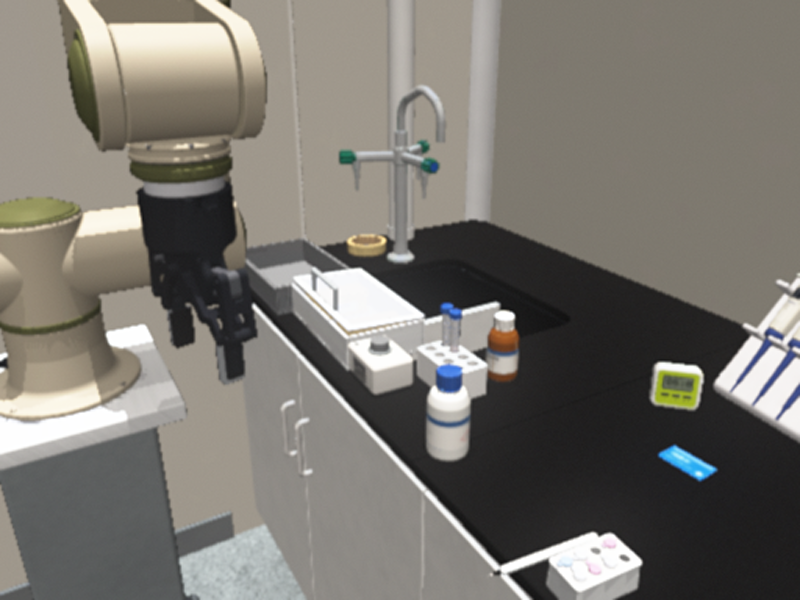

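```bash
cat > h.py <<'E'
from rig import env
import cv2,numpy as np
def ray(n,u,v,z,c=None,s=512/800):
    c=c or env.get_calibration(n);K=np.array(c["intrinsics"]);V=np.array(c["view"])
    d=V[:3,:3].T@np.linalg.solve(K,[u*s,v*s,1]);o=-V[:3,:3].T@V[:3,3]
    return np.round(o+d*(z-o[2])/d[2],4)
def proj(n,P,c=None,s=800/512):
    c=c or env.get_calibration(n);V=np.array(c["view"]);p=V[:3,:3]@np.asarray(P)+V[:3,3]
    q=np.array(c["intrinsics"])@p;return np.round(q[:2]/q[2]*s,1)
def save(n,f,crop=None):
    c=env.get_calibration(n);im=env.snapshot(n)[:,:,::-1]
    if crop: im=im[crop[1]:crop[3],crop[0]:crop[2]]
    k=min(800/im.shape[1],600/im.shape[0]);cv2.imwrite(f"pics/{f}.png",cv2.resize(im,None,fx=k,fy=k,interpolation=cv2.INTER_CUBIC))
    return c
def delta(P):
    s=env.state();return np.round(np.array(s["orientation"]).T@(np.array(P)-s["tcp_pos"]),4)
E
python3 - <<'E'
from h import *
for l,u,v,z in[("key",378,345,.07),("amber",502,376,0),("blue",447,455,0),("trayFL",295,280,.06),("trayFR",350,340,.06),("trayBR",422,318,.06),("trayBL",358,268,.06),("drive front bottom",370,390,0),("tote front left",248,268,.06),("toteBR?",358,265,.06),("toteBL",303,240,.06),("panel L",425,320,.06),("panelR",500,303,.06),("handle1",313,270,.1),("handle2",337,290,.1)]:
    print(l,ray("side",u,v,z))
E
```

```text
key [ 0.4253 -0.2607  0.07  ]
amber [ 0.6097 -0.336   0.    ]
blue [ 0.4174 -0.464   0.    ]
trayFL [0.4263 0.0824 0.06  ]
trayFR [ 0.4043 -0.2058  0.06  ]
trayBR [ 0.5469 -0.1928  0.06  ]
trayBL [0.5628 0.08   0.06  ]
drive front bottom [ 0.4063 -0.2677  0.    ]
tote front left [0.3682 0.1943 0.06  ]
toteBR? [0.5709 0.0959 0.06  ]
toteBL [0.5367 0.3096 0.06  ]
panel L [ 0.547  -0.2022  0.06  ]
panelR [ 0.7012 -0.2089  0.06  ]
handle1 [0.4383 0.0165 0.1   ]
handle2 [ 0.4352 -0.0949  0.1   ]
```

The rows are not in the units I measure in: shifts go in shares of 62.5 mm and turns go in shares of 90 degrees. I convert before sending: -0.05 m is -0.8, -0.04 m is -0.64.

```bash
echo '[1, 0, 0, -0.8, 0, 0, 0, 1, 0.32, -0.32, -0.8, 0, 0, 0, 1, 0.64, -0.64, -0.32, 0, 0, 0, 1, 0.64, -0.64, -0.32, 0, 0, 0, 1, 0.64, -0.64, 0, 0, 0, 0, 1, 0.64, -0.64, 0, 0, 0, 0, 1, 0.64, -0.64, 0, 0, 0, 0, 1, 0.64, -0.64, 0, 0, 0, 0]' | python3 drive.py; echo '[1, 0.64, -0.64, 0, 0, 0, 0, 1, 0.64, -0.64, 0, 0, 0, 0, 1, 0.48, -0.64, 0, 0, 0, 0, 1, 0, 0, 0, 0, 0, 0]' | python3 drive.py
python3 - <<'E'
from h import *
import json
c=save("wrist","w1");json.dump({k:np.array(v).tolist() for k,v in c.items()},open("w1.json","w"))
save("scene","s1",(150,60,406,252));print(env.state()["qpos"])
E
```

```text
t: 1.1
tcp_pos: [0.3124, -0.1996, 0.3712]
orientation: [[0.976, 0.219, -0.0], [0.219, -0.976, 0.0], [0.0, -0.0, -1.0]]
wrist_force: [0.4, 0.1, 0.5]
width: 1.003
grasp_force: 0.0
t: 1.6
tcp_pos: [0.3933, -0.0576, 0.3711]
orientation: [[0.974, 0.225, -0.0], [0.225, -0.974, 0.001], [-0.0, -0.001, -1.0]]
wrist_force: [-0.2, 0.1, -0.0]
width: 0.999
grasp_force: 0.0
[-2.57057958e+01 -2.50088393e+00  8.88234297e+01 -1.64054948e-02
  9.37119078e+01  5.15268865e+01]
```

View pics/w1.png

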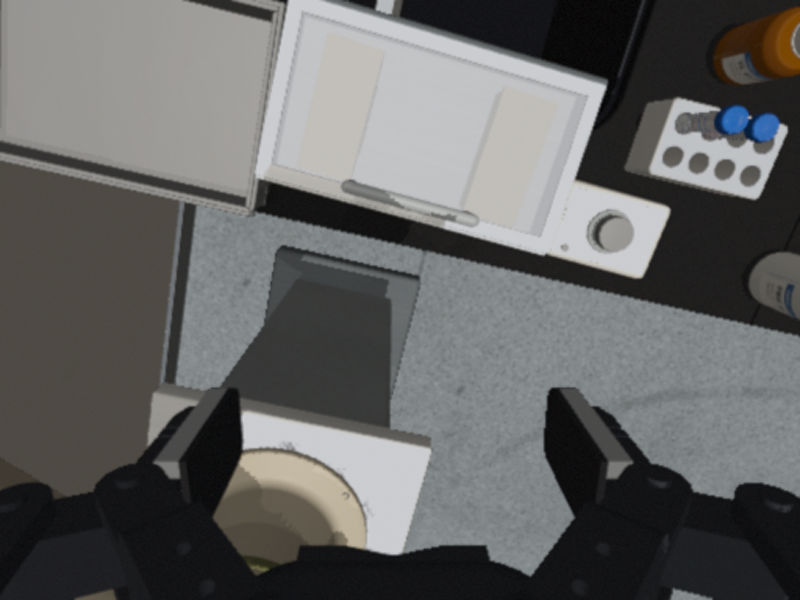

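The wrist view shows two cartons under the clear lid: one near (340,105), one near (515,160). The bar runs from (347,187) to (475,218), the key is at (613,232), and the tote's right end is around x = 255–285.

Run:
```python
from h import *
import json
c=json.load(open("w1.json"))
for l,u,v,z in[("key",614,231,.07),("bar L",347,187,.104),("bar R",475,218,.104),("bar L z115",347,187,.115),("bar R z115",475,218,.115),("trayFL",259,178,.06),("trayFR",546,253,.06),("trayBR",606,85,.06),("trayBL",296,0,.06),("driveFR",642,277,.052),("driveBR",669,209,.052),("c1 top near cornerR",352,184,.051),("c1 TL",328,35,.051),("c1TR",383,50,.051),("c2 TL",506,88,.051),("c2 BL",467,211,.051),("c2 TR",560,103,.051),("c2 BR",520,225,.051),("toteFR",252,212,.06),("toteBR",281,8,.06),("tote front p",0,158,.06)]:
    print(l,ray("w",u,v,z,c))
P=[[.4355,.0165,.104],[.4355,-.0949,.104]]
for z in(.104,.11,.12): print(z,[ray("side",313+a,270+b,z).tolist() for a,b in((0,0),(24,21))])
```

```text
key [ 0.4368 -0.2428  0.07  ]
bar L [ 0.4249 -0.013   0.104 ]
bar R [ 0.4241 -0.1165  0.104 ]
bar L z115 [ 0.426  -0.0137  0.115 ]
bar R z115 [ 0.4252 -0.1145  0.115 ]
trayFL [0.4111 0.065  0.06  ]
trayFR [ 0.4038 -0.195   0.06  ]
trayBR [ 0.548  -0.1997  0.06  ]
trayBL [0.5521 0.0574 0.06  ]
driveFR [ 0.4011 -0.291   0.052 ]
driveBR [ 0.4652 -0.2919  0.052 ]
c1 top near cornerR [ 0.4233 -0.0132  0.051 ]
c1 TL [0.5348 0.0297 0.051 ]
c1TR [ 0.534  -0.0162  0.051 ]
c2 TL [ 0.5288 -0.1224  0.051 ]
c2 BL [ 0.4232 -0.1178  0.051 ]
c2 TR [ 0.5277 -0.17    0.051 ]
c2 BR [ 0.4218 -0.1674  0.051 ]
toteFR [0.381  0.0666 0.06  ]
toteBR [0.544  0.0679 0.06  ]
tote front p [0.3782 0.2818 0.06  ]
0.104 [[0.4342, 0.0065, 0.104], [0.4293, -0.1079, 0.104]]
0.11 [[0.4282, -0.0084, 0.11], [0.4233, -0.1212, 0.11]]
0.12 [[0.4181, -0.0333, 0.12], [0.4133, -0.1434, 0.12]]
```

View pics/s1.png

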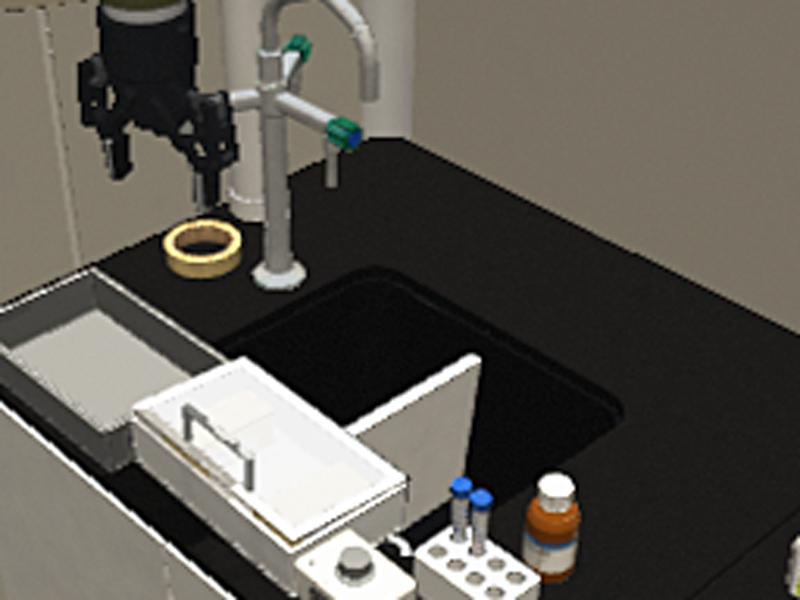

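The scene crop shows the bar tops at (187,408) and (250,458), and a white plate behind the tray with its top far corner at (478,357).

Run:
```python
from h import *
import json
c=json.load(open("w1.json"));s=env.get_calibration("scene");d=env.get_calibration("side")
def tri(obs):
    A=[];
    for cal,u,v in obs:
        P=np.array(cal["intrinsics"])@np.array(cal["view"])[:3]
        A+=[u*P[2]-P[0],v*P[2]-P[1]]
    X=np.linalg.svd(np.array(A))[2][-1];return np.round(X[:3]/X[3],4)
k=.64
f=lambda u,v:(s,150+u*.32,60+v*.32)
print("barL",tri([(c,347*k,187*k),f(187,408)]),tri([(c,347*k,187*k),(d,313*k,270*k)]))
print("barR",tri([(c,475*k,218*k),f(250,458)]),tri([(c,475*k,218*k),(d,337*k,289*k)]))
print("plate",tri([f(478,357),(d,499*k,304*k)]), "near", ray("w",388,8,.05,c))
for z in(.0,.05,.1,.15):print(z,ray("side",499,304,z),ray("w",388,8,z,c))
```

```text
barL [ 0.4271 -0.0147  0.112 ] [ 0.4259 -0.0136  0.1121]
barR [ 0.4249 -0.1151  0.1119] [ 0.4255 -0.1155  0.1111]
plate [ 0.8663 -0.006  -0.0547] near [ 0.565  -0.0133  0.05  ]
0.0 [ 0.7853 -0.1041  0.    ] [ 0.5758 -0.0104  0.    ]
0.05 [ 0.7116 -0.1937  0.05  ] [ 0.565  -0.0133  0.05  ]
0.1 [ 0.638  -0.2832  0.1   ] [ 0.5542 -0.0162  0.1   ]
0.15 [ 0.5643 -0.3728  0.15  ] [ 0.5434 -0.0192  0.15  ]
```

In the tool's units: 0.02 m is 0.32, -9.5 degrees / 90 = -0.1056.

```bash
echo '[0.5, 0, 0, 0.32, 0, 0, -0.1056, 0.5, 0, 0, 0.32, 0, 0, -0.1056, 0.5, 0, 0, 0.32, 0, 0, -0.1056, 0.5, 0, 0, 0.32, 0, 0, -0.1056, 0.5, 0, 0, 0.32, 0, 0, -0.1056, 0.5, 0, 0, 0.32, 0, 0, -0.1056, 0.5, 0, 0, 0.32, 0, 0, -0.1056, 0.5, 0, 0, 0.32, 0, 0, -0.1056]' | python3 drive.py 20; echo '[0.5, 0, 0, 0, 0, 0, 0]' | python3 drive.py
python3 - <<'E'
from h import *
print(delta([.426,-.065,.108]),env.state()["qpos"])
E
```

```text
t: 2.7
tcp_pos: [0.3924, -0.0614, 0.2106]
orientation: [[0.02, 1.0, -0.0], [1.0, -0.02, -0.0], [-0.0, -0.0, -1.0]]
wrist_force: [-1.2, 0.3, 0.7]
width: 0.502
grasp_force: 0.0
t: 2.82
tcp_pos: [0.392, -0.061, 0.2105]
orientation: [[0.026, 1.0, -0.002], [1.0, -0.026, 0.001], [0.001, -0.002, -1.0]]
wrist_force: [1.0, -0.1, 0.6]
width: 0.498
grasp_force: 0.0
[-0.0032  0.0344  0.1024] [-2.58815987e+01  2.66171287e+00  1.07549363e+02 -9.01716178e-03
  6.99380799e+01 -2.43700881e+01]
```

In the tool's units: 0.04 m is 0.64, 0.034 m is 0.544.

```bash
echo '[0.5, -0.048, 0.544, 0, 0, 0, 0, 0.5, 0, 0, 0.64, 0, 0, 0, 0.5, 0, 0, 0.64, 0, 0, 0, 0.5, 0, 0, 0.608, 0, 0, 0, 0.5, 0, 0, 0, 0, 0, 0, 0, 0, 0, 0, 0, 0, 0, 0, 0, 0, 0, 0, 0, 0, 0, 0, 0, 0, 0, 0, 0]' | python3 drive.py 20; echo '[0, 0, 0, 0, 0, 0, 0, 0, 0, 0, 0, 0, 0, 0]' | python3 drive.py
```

```text
t: 3.82
tcp_pos: [0.4246, -0.0642, 0.0941]
orientation: [[0.022, 1.0, -0.005], [1.0, -0.022, -0.001], [-0.001, -0.005, -1.0]]
wrist_force: [-16.5, -5.9, 7.9]
width: 0.106
grasp_force: 22.4
t: 4.08
tcp_pos: [0.4246, -0.0643, 0.0941]
orientation: [[0.022, 1.0, -0.005], [1.0, -0.022, -0.001], [-0.001, -0.005, -1.0]]
wrist_force: [-15.8, -6.9, 6.9]
width: 0.105
grasp_force: 22.4
```

In the tool's units: -0.0125 m is -0.2, -0.0124 m is -0.1984.

```bash
echo '[0, 0, 0.048, -0.2, 0, 0, 0, 0, 0, 0.096, -0.1984, 0, 0, 0, 0, 0, 0.12, -0.184, 0, 0, 0, 0, 0, 0.136, -0.1712, 0, 0, 0, 0, 0, 0.152, -0.1568, 0, 0, 0, 0, 0, 0.168, -0.1408, 0, 0, 0, 0, 0, 0.184, -0.1232, 0, 0, 0, 0, 0, 0.192, -0.104, 0, 0, 0]' | python3 drive.py
```

```text
t: 5.08
tcp_pos: [0.4957, -0.0667, 0.1735]
orientation: [[0.023, 1.0, 0.0], [1.0, -0.023, -0.003], [-0.003, 0.0, -1.0]]
wrist_force: [2.7, -10.1, -16.4]
width: 0.106
grasp_force: 19.2
```

In the tool's units: 0.0137 m is 0.2192, 0.0135 m is 0.216.

```bash
echo '[0, 0, 0.2, -0.0848, 0, 0, 0, 0, 0, 0.208, -0.064, 0, 0, 0, 0, 0, 0.216, -0.04, 0, 0, 0, 0, 0, 0.2192, -0.0208, 0, 0, 0, 0, 0, 0.2192, 0, 0, 0, 0, 0, 0, 0.2192, 0.024, 0, 0, 0, 0, 0, 0.216, 0.048, 0, 0, 0, 0, 0, 0.208, 0.064, 0, 0, 0]' | python3 drive.py; echo '[0, 0, 0.2, 0.08, 0, 0, 0, 0, 0, 0.104, 0.048, 0, 0, 0, 0, 0, 0, 0, 0, 0, 0]' | python3 drive.py
python3 - <<'E'
from h import *
save("side","d2",(140,100,380,280))
E
```

```text
t: 6.08
tcp_pos: [0.6021, -0.0695, 0.1794]
orientation: [[0.024, 1.0, 0.0], [1.0, -0.024, -0.003], [-0.003, 0.001, -1.0]]
wrist_force: [-3.2, -9.6, 0.2]
width: 0.11
grasp_force: 19.7
t: 6.45
tcp_pos: [0.6211, -0.0697, 0.1707]
orientation: [[0.024, 1.0, 0.001], [1.0, -0.024, -0.003], [-0.003, 0.001, -1.0]]
wrist_force: [0.1, -7.4, -3.5]
width: 0.104
grasp_force: 19.4
```

View pics/d2.png

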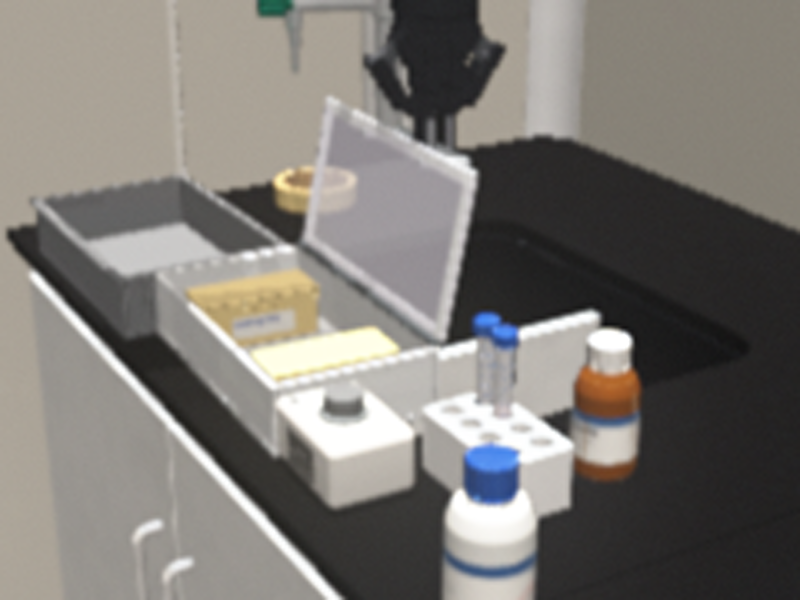

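Lid stands open at about 100°, and both cartons are visible. I'll release the bar and take a look from above, turned for the cartons.

In the tool's units: -0.06 m is -0.96, -0.05 m is -0.8.

```bash
echo '[0.35, 0, 0, 0, 0, 0, 0, 0.35, 0, 0, 0, 0, 0, 0, 0.35, 0, 0, -0.64, 0, 0, 0, 0.35, 0, 0, -0.96, 0, 0, 0, 0.5, 0, 0, -0.96, 0, 0, 0, 0.5, 0, -0.8, -0.48, 0, 0, 0, 0.5, 0, -0.96, 0, 0, 0, 0, 0.7, 0, -0.96, 0, 0, 0, 0]' | python3 drive.py; echo '[0.7, 0, 0, 0, 0, 0, 0.1111, 0.7, 0, 0, 0, 0, 0, 0.1111, 0.7, 0, 0, 0, 0, 0, 0.1111, 0.7, 0, 0, 0, 0, 0, 0.1111, 0.7, 0, 0, 0, 0, 0, 0.1111, 0.7, 0, 0, 0, 0, 0, 0.1111, 0.7, 0, 0, 0, 0, 0, 0.1111, 0.7, 0, 0, 0, 0, 0, 0.1111]' | python3 drive.py;echo '[0.7, 0, 0, 0, 0, 0, 0.1111, 0.7, 0, 0, 0, 0, 0, 0]' | python3 drive.py
python3 - <<'E'
from h import *
import json
c=save("wrist","w2");json.dump({k:np.array(v).tolist() for k,v in c.items()},open("w2.json","w"))
E
```

```text
t: 7.5
tcp_pos: [0.4489, -0.0639, 0.3604]
orientation: [[0.022, 1.0, 0.001], [1.0, -0.022, -0.0], [-0.0, 0.001, -1.0]]
wrist_force: [0.2, -0.2, 1.2]
width: 0.691
grasp_force: 0.0
t: 8.5
tcp_pos: [0.4507, -0.064, 0.3604]
orientation: [[0.989, 0.146, 0.001], [0.146, -0.989, -0.0], [0.001, 0.0, -1.0]]
wrist_force: [0.5, 0.2, 0.4]
width: 0.7
grasp_force: 0.0
t: 8.75
tcp_pos: [0.4508, -0.0641, 0.3603]
orientation: [[1.0, -0.021, 0.001], [-0.021, -1.0, -0.0], [0.001, 0.0, -1.0]]
wrist_force: [0.8, 0.0, -0.4]
width: 0.7
grasp_force: 0.0
```

View pics/w2.png

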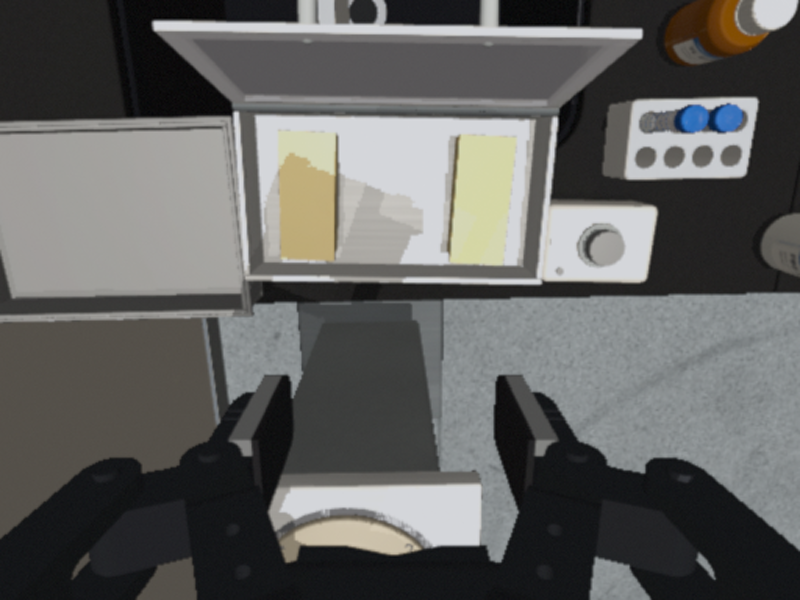

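Carton tops: c1 corners (279,131)–(336,261), c2 corners (457,136)–(507,265). The tote's right rim runs (233,120)–(250,313), and the key is at (604,246).

Run:
```python
from h import *
import json
c=json.load(open("w2.json"))
for l,p in dict(c1=[(279,131),(338,133),(335,262),(279,260)],c2=[(457,136),(516,137),(507,265),(451,264)]).items():
    q=np.array([ray("w",u,v,.051,c) for u,v in p]);print(l,q[:,:2].tolist(),q.mean(0))
for l,u,v,z in[("key",605,246,.07),("toteFR",250,313,.06),("toteBR",233,119,.06),("toteF0",0,320,.06),("toteB0",0,122,.06)]: print(l,ray("w",u,v,z,c))
s=json.load(open("w1.json"))
for u,v in((313,240),(303,240),(248,268),(250,268)):print(ray("side",u,v,.06))
```

```text
c1 [[0.5361, 0.0294], [0.5335, -0.0197], [0.4236, -0.0113], [0.4265, 0.0387]] [0.479925 0.009275 0.051   ]
c2 [[0.5289, -0.1189], [0.5271, -0.1683], [0.4175, -0.1654], [0.4195, -0.1151]] [ 0.47325  -0.141925  0.051   ]
key [ 0.4368 -0.2437  0.07  ]
toteFR [0.3802 0.067  0.06  ]
toteBR [0.5459 0.064  0.06  ]
toteF0 [0.3785 0.2944 0.06  ]
toteB0 [0.5477 0.2535 0.06  ]
[0.5567 0.2978 0.06  ]
[0.5367 0.3096 0.06  ]
[0.3682 0.1943 0.06  ]
[0.3717 0.1922 0.06  ]
```

In the tool's units: 0.03 m is 0.48, 3.5 degrees / 90 = 0.0389.

```bash
echo '[0.68, 0, 0, 0, 0, 0, 0.0389, 0.68, 0, 0, 0.48, 0, 0, 0, 0.68, 0, 0, 0, 0, 0, 0]' | python3 drive.py 30
python3 - <<'E'
from h import *
print(delta([.480,.009,.012]))
E
```

```text
t: 9.18
tcp_pos: [0.4502, -0.064, 0.3287]
orientation: [[0.997, -0.081, -0.003], [-0.081, -0.997, 0.001], [-0.003, -0.001, -1.0]]
wrist_force: [0.8, -0.3, 0.4]
width: 0.678
grasp_force: 0.0
[ 0.0248 -0.0748  0.3167]
```

In the tool's units: 0.055 m is 0.88, 0.05 m is 0.8.

```bash
echo '[0.68, 0.2, -0.6, 0, 0, 0, 0, 0.68, 0.2, -0.6, 0.64, 0, 0, 0, 0.68, 0, 0, 0.88, 0, 0, 0, 0.68, 0, 0, 0.88, 0, 0, 0, 0.68, 0, 0, 0.8, 0, 0, 0, 0.68, 0, 0, 0.64, 0, 0, 0, 0.68, 0, 0, 0, 0, 0, 0, 0.68, 0, 0, 0, 0, 0, 0]' | python3 drive.py
python3 - <<'E'
from h import *
print(delta([.480,.009,.012]))
E
```

```text
t: 10.18
tcp_pos: [0.4834, 0.008, 0.0919]
orientation: [[0.997, -0.083, 0.003], [-0.083, -0.997, -0.001], [0.003, 0.0, -1.0]]
wrist_force: [-0.1, 0.3, 0.4]
width: 0.676
grasp_force: 0.0
[-0.0037 -0.0008  0.0799]
```

In the tool's units: 0.03 m is 0.48, 0.02 m is 0.32.

```bash
echo '[0.68, -0.048, -0.016, 0.48, 0, 0, 0, 0.68, 0, 0, 0.48, 0, 0, 0, 0.68, 0, 0, 0.32, 0, 0, 0, 0.68, 0, 0, 0, 0, 0, 0, 0, 0, 0, 0, 0, 0, 0, 0, 0, 0, 0, 0, 0, 0, 0, 0, 0, 0, 0, 0, 0, 0, 0, 0, 0, 0, 0, 0]' | python3 drive.py 30; echo '[0, 0, 0, -0.32, 0, 0, 0, 0, 0, 0, -0.48, 0, 0, 0, 0, 0, 0, -0.64, 0, 0, 0, 0, 0, 0, -0.8, 0, 0, 0, 0, 0, 0, -0.8, 0, 0, 0, 0, 0, 0, 0, 0, 0, 0]' | python3 drive.py
```

```text
t: 11.18
tcp_pos: [0.4812, 0.0091, 0.0124]
orientation: [[0.997, -0.083, 0.005], [-0.083, -0.997, -0.001], [0.005, 0.001, -1.0]]
wrist_force: [-0.3, 0.3, 7.5]
width: 0.567
grasp_force: 30.0
t: 11.92
tcp_pos: [0.481, 0.0092, 0.2051]
orientation: [[0.997, -0.083, 0.01], [-0.083, -0.997, -0.002], [0.01, 0.001, -1.0]]
wrist_force: [0.2, 1.0, -1.1]
width: 0.569
grasp_force: 31.4
```

In the tool's units: -0.05 m is -0.8, -0.04 m is -0.64, -4 degrees / 90 = -0.0444.

```bash
echo '[0, -0.128, -0.64, -0.16, 0, 0, 0, 0, -0.16, -0.8, 0, 0, 0, 0, 0, -0.16, -0.8, 0, 0, 0, 0, 0, -0.16, -0.8, 0, 0, 0, 0, 0, 0, -0.64, 0, 0, 0, 0, 0, 0, 0, 0, 0, 0, -0.0444, 0, 0, 0, 0, 0, 0, 0]' | python3 drive.py
python3 - <<'E'
from h import *
import json
c=save("wrist","w3");json.dump({k:np.array(v).tolist() for k,v in c.items()},open("w3.json","w"))
save("side","d3",(120,100,320,250))
E
```

```text
t: 12.8
tcp_pos: [0.4603, 0.2421, 0.2099]
orientation: [[1.0, -0.013, -0.0], [-0.013, -1.0, -0.0], [-0.0, 0.0, -1.0]]
wrist_force: [-0.2, -0.6, -0.3]
width: 0.578
grasp_force: 31.5
```

View pics/w3.png

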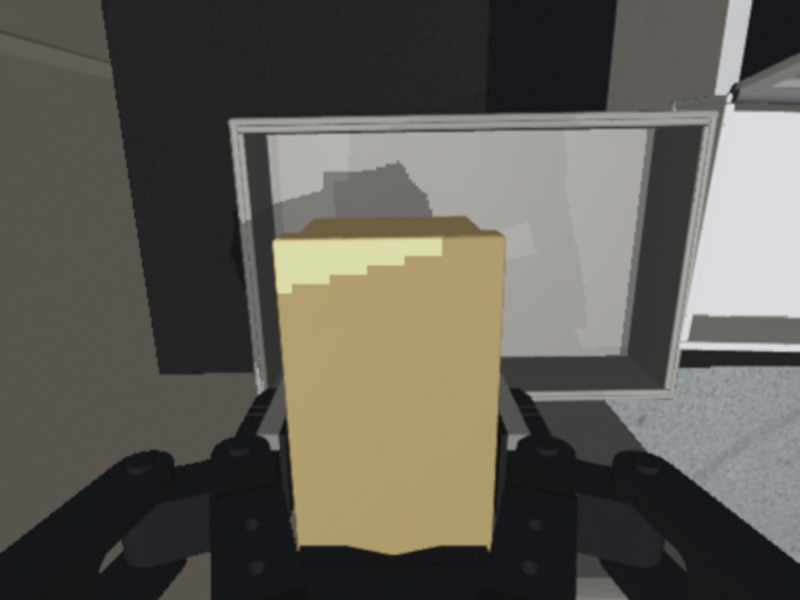

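View pics/d3.png

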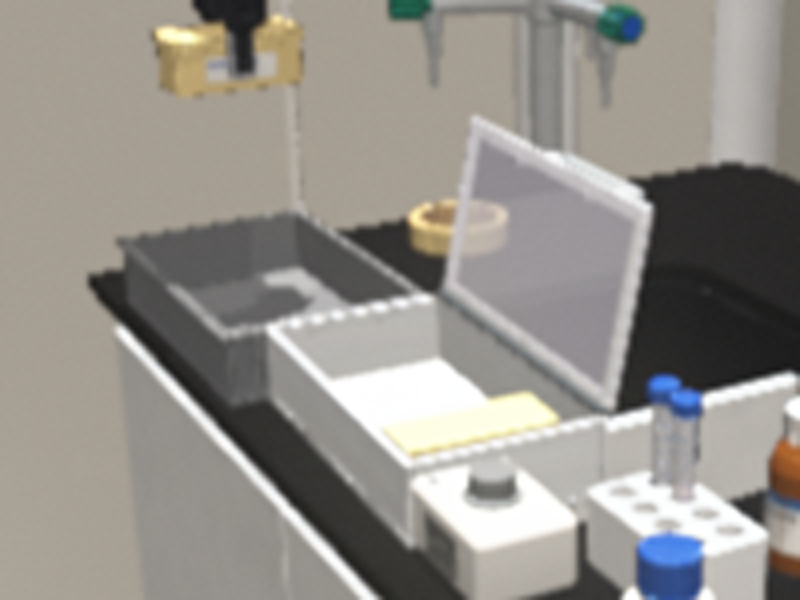

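The carton is held level. Tote rim corners in the wrist view: (232,121), (718,113), (676,397), left rim ending near (258,395).

Run:
```python
from h import *
import json
c=json.load(open("w3.json"))
q=np.array([ray("w",u,v,.06,c) for u,v in[(232,121),(718,113),(676,397),(258,395)]]);print(q.tolist(),q.mean(0))
m=q.mean(0)
print(delta([m[0],m[1]+.052,.012]))
```

```text
[[0.5463, 0.3277, 0.06], [0.5466, 0.0678, 0.06], [0.3785, 0.066, 0.06], [0.3837, 0.3284, 0.06]] [0.463775 0.197475 0.06    ]
[ 0.0032 -0.0079  0.1979]
```

In the tool's units: 0.05 m is 0.8, 0.035 m is 0.56.

```bash
echo '[0, 0.048, -0.128, 0.48, 0, 0, 0, 0, 0, 0, 0.8, 0, 0, 0, 0, 0, 0, 0.8, 0, 0, 0, 0, 0, 0, 0.56, 0, 0, 0, 0, 0, 0, 0.32, 0, 0, 0, 0, 0, 0, 0.176, 0, 0, 0, 0, 0, 0, 0, 0, 0, 0]' | python3 drive.py
```

```text
t: 13.78
tcp_pos: [0.4636, 0.2496, 0.0138]
orientation: [[1.0, -0.015, -0.0], [-0.015, -1.0, -0.0], [-0.0, 0.0, -1.0]]
wrist_force: [0.4, 0.2, -0.3]
width: 0.565
grasp_force: 31.5
```

In the tool's units: -0.06 m is -0.96, 0.002 m is 0.032.

```bash
echo '[0, 0, 0, 0.032, 0, 0, 0, 0.7, 0, 0, 0, 0, 0, 0, 0.7, 0, 0, 0, 0, 0, 0, 0.7, 0, 0, -0.48, 0, 0, 0, 0.7, 0, 0, -0.8, 0, 0, 0, 0.7, 0, 0, -0.96, 0, 0, 0, 0.7, 0, 0.64, -0.96, 0, 0, 0, 0.7, 0.032, 0.88, 0, 0, 0, 0]' | python3 drive.py;echo '[0.7, 0.032, 0.88, 0, 0, 0, 0, 0.7, 0.032, 0.96, 0, 0, 0, 0, 0.7, 0.032, 0.96, 0, 0, 0, 0, 0.7, 0, 0.96, 0, 0, 0, 0, 0.68, 0, 0.96, 0, 0, 0, 0, 0.68, 0, 0, 0.64, 0, 0, 0, 0.68, 0, 0, 0, 0, 0, 0]' | python3 drive.py;python3 - <<'E'
from h import *
print(delta([.473,-.142,.012]))
E
```

```text
t: 14.78
tcp_pos: [0.4657, 0.1601, 0.2078]
orientation: [[1.0, -0.011, 0.008], [-0.011, -1.0, 0.001], [0.008, -0.001, -1.0]]
wrist_force: [1.4, -1.1, -0.8]
width: 0.696
grasp_force: 0.0
t: 15.65
tcp_pos: [0.465, -0.1346, 0.1622]
orientation: [[1.0, -0.015, -0.004], [-0.015, -1.0, 0.002], [-0.004, -0.002, -1.0]]
wrist_force: [-0.4, 1.3, 0.5]
width: 0.683
grasp_force: 0.0
[0.0088 0.0076 0.1502]
```

In the tool's units: 0.05 m is 0.8, 0.04 m is 0.64, 0.8 degrees / 90 = 0.0089.

```bash
echo '[0.68, 0.128, 0.112, 0, 0, 0, 0.0089, 0.68, 0, 0, 0.8, 0, 0, 0, 0.68, 0, 0, 0.64, 0, 0, 0, 0.68, 0, 0, 0.48, 0, 0, 0, 0.68, 0, 0, 0.32, 0, 0, 0, 0.68, 0, 0, 0.16, 0, 0, 0, 0.68, 0, 0, 0, 0, 0, 0, 0, 0, 0, 0, 0, 0, 0]' | python3 drive.py 30; echo '[0, 0, 0, 0, 0, 0, 0, 0, 0, 0, 0, 0, 0, 0, 0, 0, 0, 0, 0, 0, 0, 0, 0, 0, -0.32, 0, 0, 0, 0, 0, 0, -0.48, 0, 0, 0, 0, 0, 0, -0.8, 0, 0, 0, 0, 0, 0, -0.8, 0, 0, 0, 0, 0, 0, -0.8, 0, 0, 0]' | python3 drive.py
```

```text
t: 16.65
tcp_pos: [0.475, -0.1423, 0.015]
orientation: [[1.0, -0.028, 0.002], [-0.028, -1.0, -0.001], [0.002, 0.001, -1.0]]
wrist_force: [1.3, 0.4, 0.7]
width: 0.572
grasp_force: 30.8
t: 17.65
tcp_pos: [0.4738, -0.1418, 0.2158]
orientation: [[1.0, -0.028, 0.0], [-0.028, -1.0, -0.0], [0.0, 0.0, -1.0]]
wrist_force: [-0.1, -0.3, -0.1]
width: 0.571
grasp_force: 31.1
```

In the tool's units: -0.055 m is -0.88, -0.05 m is -0.8, -0.8 degrees / 90 = -0.0089.

```bash
echo '[0, 0, -0.64, 0, 0, 0, 0, 0, -0.08, -0.88, 0, 0, 0, 0, 0, -0.08, -0.88, 0, 0, 0, 0, 0, -0.08, -0.88, 0, 0, 0, 0, 0, 0, -0.8, 0, 0, 0, 0, 0, 0, -0.48, 0, 0, 0, -0.0089, 0, 0, 0, 0, 0, 0, 0]' | python3 drive.py
python3 - <<'E'
from h import *
import json
c=save("wrist","w4");json.dump({k:np.array(v).tolist() for k,v in c.items()},open("w4.json","w"))
E
```

```text
t: 18.52
tcp_pos: [0.4667, 0.1448, 0.214]
orientation: [[1.0, -0.011, 0.0], [-0.011, -1.0, 0.0], [0.0, -0.0, -1.0]]
wrist_force: [-0.3, 0.5, -0.4]
width: 0.572
grasp_force: 31.2
```

View pics/w4.png

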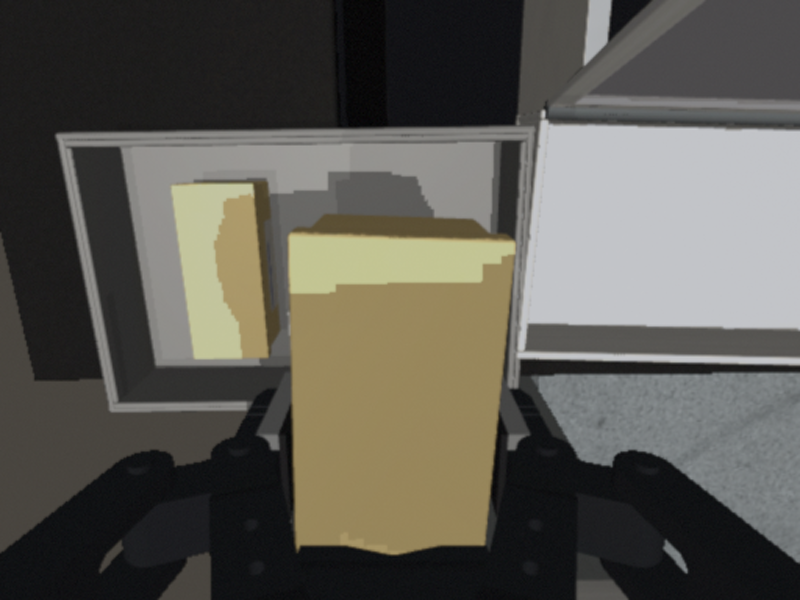

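Carton 1 lies flat in the tote, top corners (172,185)–(269,357). Tote rim corners are (60,135), (533,128), (112,409).

Run:
```python
from h import *
import json
c=json.load(open("w4.json"))
q=np.array([ray("w",u,v,.06,c) for u,v in[(60,135),(533,128),(515,385),(112,409)]]);print(q.tolist())
q=np.array([ray("w",u,v,.05,c) for u,v in[(172,185),(254,184),(269,357),(194,359)]]);print(q.tolist())
```

```text
[[0.5465, 0.3267, 0.06], [0.5471, 0.0679, 0.06], [0.3928, 0.069, 0.06], [0.3789, 0.3265, 0.06]]
[[0.5183, 0.2732, 0.05], [0.5183, 0.2254, 0.05], [0.4095, 0.2255, 0.05], [0.4087, 0.2739, 0.05]]
```

In the tool's units: 0.05 m is 0.8, 0.04 m is 0.64.

```bash
echo '[0, -0.048, 0, 0.64, 0, 0, 0, 0, 0, 0, 0.8, 0, 0, 0, 0, 0, 0, 0.8, 0, 0, 0, 0, 0, 0, 0.56, 0, 0, 0, 0, 0, 0, 0.288, 0, 0, 0, 0, 0, 0, 0.112, 0, 0, 0, 0, 0, 0, 0, 0, 0, 0, 0, 0, 0, 0.032, 0, 0, 0]' | python3 drive.py;echo '[0, 0, 0, 0, 0, 0, 0, 0.7, 0, 0, 0, 0, 0, 0, 0.7, 0, 0, 0, 0, 0, 0, 0.7, 0, 0, -0.48, 0, 0, 0, 0.7, 0, 0, -0.8, 0, 0, 0, 0.7, 0, 0, -0.96, 0, 0, 0, 0.7, 0, 0, -0.96, 0, 0, 0, 0.5, 0, 0, -0.96, 0, 0, 0]' | python3 drive.py
```

```text
t: 19.58
tcp_pos: [0.4649, 0.1427, 0.0133]
orientation: [[1.0, -0.014, 0.002], [-0.014, -1.0, -0.0], [0.002, 0.0, -1.0]]
wrist_force: [-7.6, -6.3, 24.1]
width: 0.571
grasp_force: 32.1
t: 20.58
tcp_pos: [0.4637, 0.1433, 0.2739]
orientation: [[1.0, -0.014, 0.0], [-0.014, -1.0, -0.0], [0.0, 0.0, -1.0]]
wrist_force: [1.4, 0.2, -0.2]
width: 0.513
grasp_force: 0.0
```

In the tool's units: 0.05 m is 0.8, -0.02 m is -0.32, -10 degrees / 90 = -0.1111.

```bash
echo '[0.4, 0, 0.16, -0.32, 0, 0, 0, 0.4, 0, 0.8, 0, 0, 0, 0, 0.4, 0, 0.8, 0, 0, 0, 0, 0.4, 0, 0.8, 0, 0, 0, 0, 0.4, 0, 0.8, 0, 0, 0, -0.1111, 0.4, 0, 0, 0, 0, 0, -0.1111, 0.4, 0, 0, 0, 0, 0, -0.1111, 0.4, 0, 0, 0, 0, 0, -0.1111]' | python3 drive.py; echo '[0.4, 0, 0, 0, 0, 0, -0.1111, 0.4, 0, 0, 0, 0, 0, -0.1111, 0.4, 0, 0, 0, 0, 0, -0.1111, 0.4, 0, 0, 0, 0, 0, -0.1111, 0.4, 0, 0, 0, 0, 0, -0.1111, 0.4, 0, 0, 0, 0, 0, 0]' | python3 drive.py;python3 - <<'E'
from h import *
print(delta([.6205,-.0685,.1707]))
save("side","d5",(120,100,320,250))
E
```

```text
t: 21.58
tcp_pos: [0.4611, -0.0659, 0.2917]
orientation: [[0.773, 0.634, -0.0], [0.634, -0.773, 0.0], [-0.0, -0.0, -1.0]]
wrist_force: [0.4, -1.1, -0.7]
width: 0.401
grasp_force: 0.0
t: 22.32
tcp_pos: [0.4612, -0.0657, 0.2918]
orientation: [[0.018, 1.0, -0.0], [1.0, -0.018, 0.0], [0.0, -0.0, -1.0]]
wrist_force: [-0.9, -0.5, -0.4]
width: 0.398
grasp_force: 0.0
[0.0002 0.1594 0.1211]
```

View pics/d5.png

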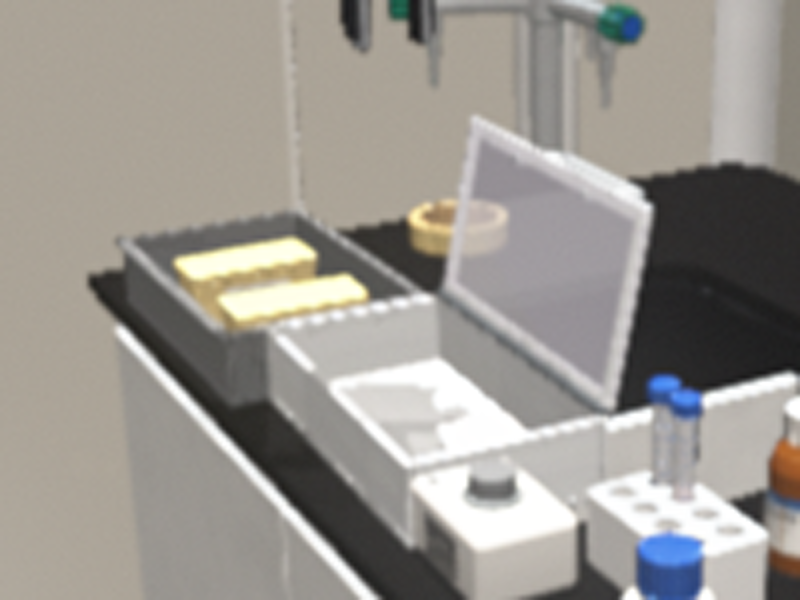

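Both cartons lie flat in the tote, the tray is empty, and the lid is still open. Next: grip the bar again.

In the tool's units: 0.06 m is 0.96, 0.0595 m is 0.952.

```bash
echo '[0.4, 0, 0.64, 0, 0, 0, 0, 0.4, 0, 0.96, 0, 0, 0, 0, 0.4, 0, 0.952, 0, 0, 0, 0, 0.4, 0, 0, 0.64, 0, 0, 0, 0.4, 0, 0, 0.64, 0, 0, 0, 0.4, 0, 0, 0.4, 0, 0, 0, 0.4, 0, 0, 0.256, 0, 0, 0, 0.4, 0, 0, 0, 0, 0, 0]' | python3 drive.py 20; echo '[0, 0, 0, 0, 0, 0, 0, 0, 0, 0, 0, 0, 0, 0, 0, 0, 0, 0, 0, 0, 0]' | python3 drive.py 20
```

```text
t: 23.38
tcp_pos: [0.6205, -0.0684, 0.1702]
orientation: [[0.018, 1.0, -0.001], [1.0, -0.018, 0.0], [0.0, -0.001, -1.0]]
wrist_force: [0.5, 0.4, 0.6]
width: 0.398
grasp_force: 0.0
t: 23.75
tcp_pos: [0.6212, -0.0686, 0.172]
orientation: [[0.017, 1.0, 0.002], [1.0, -0.017, -0.001], [-0.001, 0.002, -1.0]]
wrist_force: [0.1, -0.1, 4.7]
width: 0.104
grasp_force: 21.5
```

In the tool's units: -0.0137 m is -0.2192, -0.0135 m is -0.216.

```bash
echo '[0, 0, -0.104, -0.048, 0, 0, 0, 0, 0, -0.2, -0.08, 0, 0, 0, 0, 0, -0.208, -0.064, 0, 0, 0, 0, 0, -0.216, -0.048, 0, 0, 0, 0, 0, -0.2192, -0.024, 0, 0, 0, 0, 0, -0.2192, 0, 0, 0, 0, 0, 0, -0.2192, 0.0208, 0, 0, 0, 0, 0, -0.216, 0.04, 0, 0, 0]' | python3 drive.py; echo '[0, 0, -0.208, 0.064, 0, 0, 0, 0, 0, -0.2, 0.0848, 0, 0, 0, 0, 0, -0.192, 0.104, 0, 0, 0, 0, 0, -0.184, 0.1232, 0, 0, 0, 0, 0, -0.168, 0.1408, 0, 0, 0, 0, 0, -0.152, 0.1568, 0, 0, 0, 0, 0, -0.136, 0.1712, 0, 0, 0, 0, 0, 0, 0, 0, 0, 0]' | python3 drive.py
```

```text
t: 24.75
tcp_pos: [0.5208, -0.0657, 0.1843]
orientation: [[0.017, 1.0, 0.003], [1.0, -0.017, 0.002], [0.002, 0.003, -1.0]]
wrist_force: [2.8, 6.6, 2.8]
width: 0.103
grasp_force: 22.3
t: 25.75
tcp_pos: [0.4418, -0.0641, 0.1299]
orientation: [[0.017, 1.0, -0.003], [1.0, -0.017, 0.003], [0.003, -0.003, -1.0]]
wrist_force: [-0.8, 6.6, -1.5]
width: 0.106
grasp_force: 22.9
```

In the tool's units: 0.0124 m is 0.1984, 0.0115 m is 0.184.

```bash
echo '[0, 0, -0.12, 0.184, 0, 0, 0, 0, 0, -0.096, 0.1984, 0, 0, 0, 0, 0, -0.056, 0.16, 0, 0, 0, 0, 0, -0.016, 0.08, 0, 0, 0, 0, 0, 0, 0, 0, 0, 0]' | python3 drive.py
```

```text
t: 26.38
tcp_pos: [0.4226, -0.0637, 0.0913]
orientation: [[0.017, 1.0, -0.007], [1.0, -0.017, 0.003], [0.003, -0.007, -1.0]]
wrist_force: [-11.6, 5.1, 7.3]
width: 0.107
grasp_force: 24.5
```

The rows are not in the units I measure in: shifts go in shares of 62.5 mm and turns go in shares of 90 degrees. I convert before sending: 0.002 m is 0.032.

```bash
echo '[0, 0, 0.032, 0.032, 0, 0, 0, 0, 0, 0, 0, 0, 0, 0]' | python3 drive.py; echo '[0, 0, 0, 0.032, 0, 0, 0, 0, 0, 0, 0, 0, 0, 0]' | python3 drive.py
```

```text
t: 26.62
tcp_pos: [0.4227, -0.0638, 0.0901]
orientation: [[0.016, 1.0, -0.012], [1.0, -0.016, 0.003], [0.003, -0.012, -1.0]]
wrist_force: [-27.6, 3.9, 30.1]
width: 0.105
grasp_force: 27.6
t: 26.88
tcp_pos: [0.4227, -0.064, 0.0884]
orientation: [[0.016, 1.0, -0.012], [1.0, -0.016, 0.003], [0.002, -0.012, -1.0]]
wrist_force: [-30.9, 2.6, 34.6]
width: 0.104
grasp_force: 29.0
```

In the tool's units: -0.06 m is -0.96, -0.05 m is -0.8.

```bash
echo '[0.35, 0, 0, -0.064, 0, 0, 0, 0.35, 0, 0, 0, 0, 0, 0, 0.35, 0, 0, -0.64, 0, 0, 0, 0.35, 0, 0, -0.96, 0, 0, 0, 0, -0.64, 0, -0.48, 0, 0, 0, 0, -0.8, 0, 0, 0, 0, 0, 0, -0.8, 0.112, 0, 0, 0, 0, 0, -0.64, 0.112, 0, 0, 0, 0]' | python3 drive.py; echo '[0, 0, 0, 0, 0, 0, 0, 0, 0, 0, 0, 0, 0, 0]' | python3 drive.py
python3 - <<'E'
from h import *
print(delta([.4368,-.2437,.075]),env.state()["wrist_force"])
save("side","d6",(130,110,290,230))
E
```

```text
t: 27.88
tcp_pos: [0.4381, -0.2473, 0.2217]
orientation: [[0.018, 1.0, 0.0], [1.0, -0.018, -0.0], [-0.0, 0.0, -1.0]]
wrist_force: [-0.3, 1.2, 0.3]
width: 0.001
grasp_force: 0.0
t: 28.12
tcp_pos: [0.438, -0.2449, 0.2215]
orientation: [[0.017, 1.0, -0.0], [1.0, -0.017, 0.001], [0.001, -0.0, -1.0]]
wrist_force: [0.2, 0.1, -1.0]
width: -0.0
grasp_force: 0.0
[ 0.0011 -0.0012  0.1465] [ 0.20732565  0.09558473 -1.04660736]
```

View pics/d6.png

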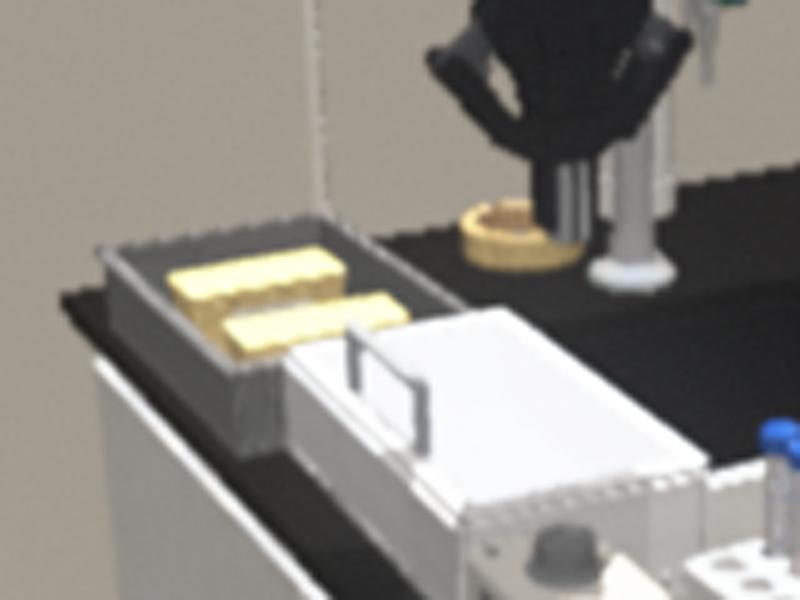

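The lid sits flush and closed, with both cartons in the tote. Now the key, in small steps.

In the tool's units: 0.05 m is 0.8, 0.04 m is 0.64.

```bash
echo '[0, 0.016, -0.016, 0.64, 0, 0, 0, 0, 0, 0, 0.8, 0, 0, 0, 0, 0, 0, 0.48, 0, 0, 0, 0, 0, 0, 0.32, 0, 0, 0, 0, 0, 0, 0, 0, 0, 0, 0, 0, 0, 0, 0, 0, 0]' | python3 drive.py; echo '[0, 0, 0, 0.048, 0, 0, 0, 0, 0, 0, 0, 0, 0, 0]' | python3 drive.py; echo '[0, 0, 0, 0.048, 0, 0, 0, 0, 0, 0, 0, 0, 0, 0]' | python3 drive.py
```

```text
t: 28.92
tcp_pos: [0.4376, -0.2442, 0.0829]
orientation: [[0.016, 1.0, 0.001], [1.0, -0.016, -0.001], [-0.001, 0.001, -1.0]]
wrist_force: [-0.3, 0.3, 0.2]
width: -0.001
grasp_force: 0.0
t: 29.18
tcp_pos: [0.4372, -0.2444, 0.0791]
orientation: [[0.017, 1.0, 0.0], [1.0, -0.017, -0.0], [-0.0, 0.0, -1.0]]
wrist_force: [-0.4, 0.7, -1.0]
width: 0.0
grasp_force: 0.0
t: 29.42
tcp_pos: [0.437, -0.2443, 0.0756]
orientation: [[0.017, 1.0, -0.0], [1.0, -0.017, 0.0], [0.0, -0.0, -1.0]]
wrist_force: [0.4, -0.5, -0.9]
width: -0.0
grasp_force: 0.0
```

In the tool's units: 0.003 m is 0.048, 0.002 m is 0.032.

```bash
echo '[0, 0, 0, 0.048, 0, 0, 0, 0, 0, 0, 0.032, 0, 0, 0, 0, 0, 0, 0, 0, 0, 0]' | python3 drive.py;echo '[0, 0, 0, 0.032, 0, 0, 0, 0, 0, 0, 0, 0, 0, 0]' | python3 drive.py; echo '[0, 0, 0, 0.024, 0, 0, 0, 0, 0, 0, 0, 0, 0, 0]' | python3 drive.py
```

```text
t: 29.8
tcp_pos: [0.4371, -0.2443, 0.0707]
orientation: [[0.017, 1.0, -0.0], [1.0, -0.017, 0.0], [0.0, -0.0, -1.0]]
wrist_force: [-0.8, -0.3, -0.9]
width: 0.0
grasp_force: 0.0
t: 30.05
tcp_pos: [0.4372, -0.2444, 0.0688]
orientation: [[0.017, 1.0, 0.0], [1.0, -0.017, -0.0], [-0.0, 0.0, -1.0]]
wrist_force: [-0.4, -0.5, 1.9]
width: 0.0
grasp_force: 0.8
t: 30.3
tcp_pos: [0.4372, -0.2444, 0.0673]
orientation: [[0.017, 1.0, 0.0], [1.0, -0.017, -0.0], [-0.0, 0.0, -1.0]]
wrist_force: [-0.3, -0.5, 2.3]
width: 0.001
grasp_force: 1.1
```

In the tool's units: 0.0015 m is 0.024.

```bash
echo '[0, 0, 0, 0.024, 0, 0, 0, 0, 0, 0, 0, 0, 0, 0]' | python3 drive.py;echo '[0, 0, 0, 0.016, 0, 0, 0, 0, 0, 0, 0, 0, 0, 0]' | python3 drive.py;echo '[0, 0, 0, 0.008, 0, 0, 0, 0, 0, 0, 0, 0, 0, 0]' | python3 drive.py | head -5
```

```text
t: 30.55
tcp_pos: [0.4371, -0.2444, 0.0658]
orientation: [[0.017, 1.0, 0.0], [1.0, -0.017, -0.0], [-0.0, 0.0, -1.0]]
wrist_force: [-0.3, 0.2, 3.0]
width: 0.001
grasp_force: 1.4
t: 30.8
tcp_pos: [0.4372, -0.2444, 0.0648]
orientation: [[0.017, 1.0, 0.0], [1.0, -0.017, -0.0], [-0.0, 0.0, -1.0]]
wrist_force: [0.4, -0.4, 2.3]
width: -0.003
grasp_force: 1.6
t: 31.05
tcp_pos: [0.4372, -0.2444, 0.0645]
orientation: [[0.017, 1.0, 0.0], [1.0, -0.017, -0.0], [-0.0, 0.0, -1.0]]
wrist_force: [0.5, 0.8, 5.8]
width: -0.002
```

```bash
for i in 1 2; do echo '[0, 0, 0, 0, 0, 0, 0]' | python3 drive.py | egrep 'tcp|wrist|grasp'; done
```

```text
tcp_pos: [0.4372, -0.2444, 0.0645]
wrist_force: [-0.7, 0.9, 6.1]
grasp_force: 2.7
tcp_pos: [0.4372, -0.2444, 0.0645]
wrist_force: [-0.9, 0.6, 5.2]
grasp_force: 2.7
```

In the tool's units: 0.003 m is 0.048, 0.001 m is 0.016.

```bash
echo '[0, 0, 0, 0, 0, 0, 0, 0, 0, 0, 0, 0, 0, 0, 0, 0, 0, 0, 0, 0, 0, 0, 0, 0, 0, 0, 0, 0, 0, 0, 0, 0, 0, 0, 0, 0, 0, 0, 0.048, 0, 0, 0, 0, 0, 0, 0.048, 0, 0, 0, 0, 0, 0, 0.016, 0, 0, 0]' | python3 drive.py;echo '[0, 0, 0, 0.016, 0, 0, 0, 0, 0, 0, 0, 0, 0, 0, 0, 0, 0, 0, 0, 0, 0]' | python3 drive.py
```

```text
t: 32.3
tcp_pos: [0.4373, -0.2445, 0.0581]
orientation: [[0.017, 1.0, 0.0], [1.0, -0.017, -0.0], [-0.0, 0.0, -1.0]]
wrist_force: [-3.1, 3.8, 18.9]
width: -0.002
grasp_force: 9.5
t: 32.67
tcp_pos: [0.4374, -0.2445, 0.058]
orientation: [[0.017, 1.0, 0.001], [1.0, -0.017, -0.001], [-0.001, 0.001, -1.0]]
wrist_force: [-6.6, 4.3, 23.0]
width: 0.002
grasp_force: 11.5
```

Fully down: 23 N with no further travel at 0.058. Now release and take a last look.

In the tool's units: -0.06 m is -0.96, -0.05 m is -0.8.

```bash
echo '[0, 0, 0, -0.16, 0, 0, 0, 0, 0, 0, -0.32, 0, 0, 0, 0, 0, 0, -0.8, 0, 0, 0, 0, 0, 0, -0.96, 0, 0, 0, 0, 0, 0, -0.96, 0, 0, 0, 0, 0, 0, -0.8, 0, 0, 0, 0, 0, 0, 0, 0, 0, 0, 0, 0, 0, 0, 0, 0, 0]' | python3 drive.py
python3 - <<'E'
from h import *
save("side","d7",(130,100,350,265))
for P in((.423,-.018,.108),(.421,-.114,.108)): print((proj("side",P,s=1)-[130,100])*800/220)
E
```

```text
t: 33.67
tcp_pos: [0.4368, -0.2441, 0.3049]
orientation: [[0.017, 1.0, -0.002], [1.0, -0.017, 0.002], [0.002, -0.002, -1.0]]
wrist_force: [0.4, 0.3, -0.6]
width: 0.0
grasp_force: 0.0
[254.54545455 272.        ]
[304.72727273 313.45454545]
```

View pics/d7.png

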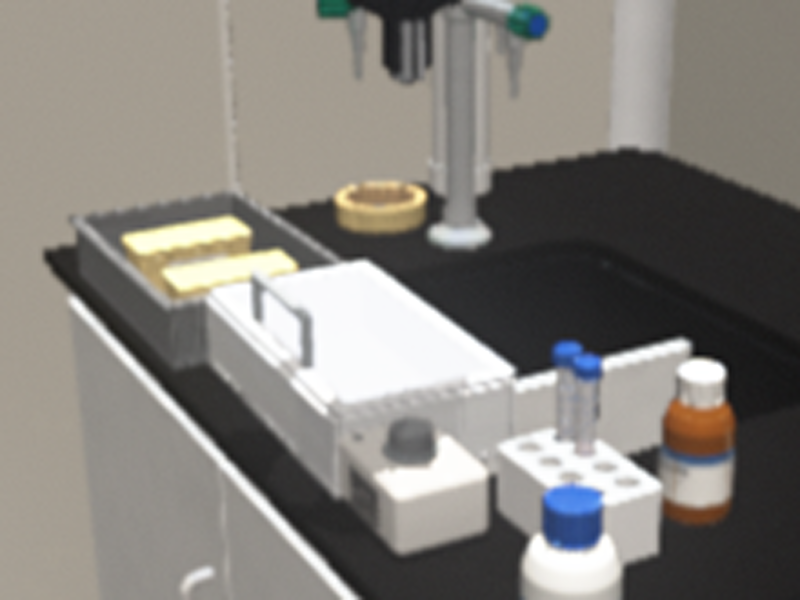

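The lid is closed with the bar where a closed lid puts it, the key is back up, the cartons are flat in the tote, and the bottles haven't moved.

```bash
python3 -c "
from rig import env
print(env.sign_off())"
```

```text
the job is handed in; nothing more can be done
None
```

I moved both cartons flat into the tote, closed the lid, restarted the machine with the two-stage key without touching the bottles, and handed the job in at about 34 s; no verdict came back.

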